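# Lay a carton down and push it home in the corner stop

## Robot

A 6-joint arm with a two-finger parallel gripper is mounted at the origin on the work surface; the furniture and walls round the work are solid. World frame = base frame: x ahead of the robot, y to its left, z up, the work surface at z = 0. Lengths are in mm, angles in degrees, forces in N, time in s.
With the tool pointing down it reaches from about 300 to 850 mm from the base axis. Payload 4.2 kg.
Tool frame: the origin (TCP) lies on the centre line of the jaws, within the pads' length; the fingertips stand 14 mm ahead of it and the grasp point (between the pads) lies 5 mm behind it (env.finger_overhang is the z of the fingertips in the tool frame, in mm); z points along the fingers, y is the line along which they close (so a half turn about z gives the same grasp; the last joint's range is limited). The gripper opens to 91 mm and grips with 3 to 60 N. Pads are 32 mm wide; open, the fingers measure 118 mm over their backs; the gripper's body (76 mm by 178 mm) begins 60 mm behind the grasp point.
Start: joints at [-65.89, 18.312, 89.639, -0, 72.044, -1.146], TCP at [245.336, -520.05, 227.976] pointing down, gripper open.
Joint ranges: [-177.97, 177.97], [-48.28, 115.42], [12.27, 149.76], [-77.06, 257.06], [2.81, 150.46], [-146.56, 146.56]. Speed limits (degrees/s): [147.25, 147.25, 180, 180, 180, 180].

## Interface

Orientations are given as [roll, pitch, yaw] about the fixed x, y, z axes, in that order (R = Rz(yaw) Ry(pitch) Rx(roll)).
In Python, from workcell import sensors, viewer, env gives the robot as it stands. The module is installed in compiled form; this text tells all that it offers.
- The arm moves only by the tool step_arm, never from a script. Its argument "plan" is one flat list of numbers, 6 for each row, row after row: the shift along the tool's x, y, z in cm, then the turn, a rotation vector about the tool's x, y, z in rad. In form: [x, y, z, wx, wy, wz, x, y, z, wx, wy, wz, ...]. A call has 1 to 5 rows; each row shifts and turns the commanded pose from where the row before left it, along the tool's axes as they then stand; what a row does not reach is not made up. A row lasts 1/12 s, in which the tool goes at most 41.7 mm and 7.16 degrees, less where a joint would pass 70% of its speed; a pose out of reach is approached as far as the arm can. A call is refused whole if a number of a shift passes 4.17 or a number of a turn 0.125, either way. A call with a gripper value outside its range is refused whole. "hand" is the finger opening in cm, from 0 to 9.12, set as the call begins (left out, the last holds). The fingers move at their own pace and stop on an object; "newtons" is the grip in N (left out, the last holds). Time passes only in rows, so rows that do not move let the fingers close. It gives the time, the measured TCP pose, the force, the opening and the grip force at its end, in the units of the state.
- sensors.state(): the state, without advancing time (a new reading comes with each control period).
- viewer.grab_frame(name): name is "scene" or "side" or "wrist"; returns a dict with "img" (480x640x3 uint8, red, green, blue), "fx", "fy", "cx", "cy" (pixels), "position" and "attitude" of the camera in the world. Camera axes: x right, y down, z forward; pixel columns grow to the right and rows downward; lengths in mm; the calibration is good to about 2 mm. A picture is of the moment at which its call begins. There is no depth.
- env.job_done(): hands the job in; it is judged then, once.
Trained networks look in a picture, given as the dict that the camera call returned (one of the last four; its "shot" number tells which), for a name from the list of things; names that differ only in an ending like _2 or _b are one class to them, and where a whole thing is asked for, a point or a joint stands for the part that bears it (a point fixed in the world has none). Each returns a list of dicts, best first, with "score" (0 to 1); they miss things now and then, are a little off and sometimes report something else, mostly with a low value. They report only what shows in the picture. A call takes as long as a camera call. They do not tell look-alikes from the thing itself.
- viewer.boxes_of(name, picture): "location" ([column, row] in pixels, amid what is visible of it).
- viewer.pinpoint(name, picture): "location" ([column, row] in pixels: a listed point, or the origin of a listed thing).
The state is a dict: "time_s": time; "qpos": joint angles; "qvel": joint speeds; "effort": joint torques, N m; "ee_pos": TCP position; "ee_rot": TCP orientation; "force": force on the tool from outside, world axes, zero at the start; "torque": the same for the moment, N m; "gripper_width": finger opening in mm; "gripper_force": force on a finger pad.
Only numpy, scipy, OpenCV 4.12 (cv2) and the standard library are available. Lean on these libraries where they do the work, as an engineer would, in place of code of your own. Each camera call takes 0.05 s, during which the arm holds its last target. There are 200 camera calls.

## Task

The small white carton stands on edge on the desk: push it over, away from the robot, so that it lies flat with its near face uppermost. Then push it along the desk top, with the edge that was its top leading, until it lies square and fully home in the aluminium corner stop, touching both the back bar and the left bar. Only push it with the fingers: do not pick it up, and leave everything else where it stands.

Things in the scene. Friction and masses are not known exactly. Their poses are not given: they have to be found in the camera images.
- carton: small plain white closed carton, about 0.15 kg, standing: 30 mm thick (own x), 84 wide (y), 90 tall (z). Origin: centre of its underside. Its -x face looks to the robot, turned up to 32 degrees. Pushed near the top of that face along own +x it tips over its far lower edge and falls by itself past about 18 degrees; it then lies 30 mm high, own x straight down, own z pointing away from the robot
- carton_center (a point): the middle of the carton: 45 mm above the desk while it stands, 15 mm when it lies flat
- corner_stop: fixed stop of two aluminium bars, 14 mm thick, 22 high, at a right angle. Origin: inner corner, on the desk top. Own x points away from the robot (turned up to 15 degrees), y left. The back bar's face is at own x = 0 and runs 226 mm right from the corner; the left bar's face is at own y = 0 and runs 130 mm from the corner towards the robot. The carton starts in front of the back bar, right of the left bar
- home (a point): where the carton's middle is when it lies fully home: 45 mm in front of the back bar's face, 42 mm right of the left bar's face, 15 mm above the desk; own axes as the corner stop
- bottle: bystander, to be left alone: small round plastic reagent bottle with a cap, 48 mm wide, 96 mm tall. Origin: centre of its underside
- cup: bystander, to be left alone: small grey tapered cup, 45 mm wide, 38 mm tall. Origin: centre of its underside
- timer: bystander, to be left alone: square kitchen-type timer with a round dial, 62x62x43 mm. Origin: centre of its underside
- paper_roll: bystander, to be left alone: roll of white labels standing on end, 61 mm wide, 40 mm tall. Origin: centre of its underside
- stamp: bystander, to be left alone: rubber stamp with an upright turned wooden handle, 25x44x62 mm. Origin: centre of its underside
- vial: bystander, to be left alone: slender round vial with a cap, 32 mm wide, 96 mm tall. Origin: centre of its underside
Mind the look-alikes: they are no part of the job. What is shaped like the carton but red is not meant.

How it is judged (in metres and radians):
On the way:
1. the carton lies flat on the desk, its near face uppermost, not yet home (angle between carton's own x axis and vertical above 3 rad and height (world z) of carton_center between 0.011 and 0.019 m and (x of carton_center in the frame of corner_stop below -0.06 m or y of carton_center in the frame of corner_stop below -0.06 m)), for 0.2 s.
At the end, for the whole second after the job is handed in: the carton lies flat at rest, the face that looked at the robot uppermost and its former top towards the back bar, within 6 mm of touching each bar of the corner stop and square to it within 0.07 rad (angle between carton's own x axis and vertical above 3 rad and height (world z) of carton_center between 0.011 and 0.019 m and x of carton_center in the frame of corner_stop between -0.051 and -0.039 m and y of carton_center in the frame of corner_stop between -0.048 and -0.036 m and x of carton in the frame of corner_stop below -0.08 m and angle between the z axis of carton and the x axis of corner_stop, either way round below 0.07 rad and linear speed of carton below 0.01 m/s).
It fails at once if the carton is lifted (its middle more than 65 mm above the desk) (height (world z) of carton_center above 0.065 m).
It fails at once if a bystander is moved more than 20 mm (distance of any of bottle, cup, timer, paper_roll, stamp, vial from where it was at the start of the episode above 0.02 m).
It also fails if it takes over 61 s, if anything falls off the work surface, if the arm or the gripper's body presses on something with over 40 N, if the wrist force passes 120 N, or if a joint passes its speed limit or range.

## Working session

There is one attempt and no reset: what is moved stays moved. The work goes in short steps, Python scripts to look and compute and a tool call to move; the robot and the scene stay as the last step left them, time stands still between calls to the robot, and variables do not carry over. Pictures are saved under pics/ and viewed, at most 11 in all, crops included, and the job is handed in when it is done.

Besides the shell and the picture viewer there is one more tool, called after "Call:" as a command line: name --argument value ..., lists and objects as JSON in quotes. step_arm: Moves the arm, as the interface text tells. Its arguments: {"type":"object","properties":{"plan":{"type":"array","items":{"type":"number"}},"hand":{"type":"number"},"newtons":{"type":"number"}},"required":["plan"]}

```bash
mkdir -p pics; cat > h.py <<'E'
import numpy as np, cv2
from scipy.spatial.transform import Rotation as R
from workcell import sensors, viewer, env
def ray(p,px):
    att=np.array(p["attitude"],float)
    M=att if att.shape==(3,3) else R.from_euler('xyz',att,degrees=True).as_matrix()
    d=M@np.array([(px[0]-p["cx"])/p["fx"],(px[1]-p["cy"])/p["fy"],1.])
    return np.array(p["position"],float),d
def atz(p,px,z):
    o,d=ray(p,px); return o+d*(z-o[2])/d[2]
def proj(p,X):
    att=np.array(p["attitude"],float)
    M=att if att.shape==(3,3) else R.from_euler('xyz',att,degrees=True).as_matrix()
    c=M.T@(np.array(X,float)-np.array(p["position"])); return [c[0]/c[2]*p["fx"]+p["cx"],c[1]/c[2]*p["fy"]+p["cy"]]
def save(p,n): cv2.imwrite("pics/"+n,p["img"][:,:,::-1])
E
python3 - <<'E'
from h import *
print(env.finger_overhang, sensors.state())
for c in ["scene","side"]:
    p=viewer.grab_frame(c); save(p,c+"1.png"); print(c,p["position"],p["attitude"],p["fx"])
    for n,z in [("carton",0),("carton_center",45),("corner_stop",0),("home",15),("bottle",0),("cup",0),("timer",0),("paper_roll",0),("stamp",0),("vial",0)]:
        for r in viewer.pinpoint(n,p)[:3]: print(n,np.round(r["location"]),round(r["score"],2),np.round(atz(p,r["location"],z)))
E
```

```text
14.0 {'time_s': 0.0, 'qpos': array([-6.58902268e+01,  1.83518339e+01,  8.97069475e+01,  1.40384443e-03,
        7.20427320e+01, -1.14510523e+00]), 'qvel': array([ 0.00875858, -0.01857207,  0.03333128,  0.02573594,  0.02019277,
       -0.09389366]), 'effort': array([-4.87029960e-03, -4.12470424e+01, -2.31975871e+01,  7.24521093e-02,
        4.57258278e-02, -1.09463044e-04]), 'ee_pos': array([ 245.140296 , -519.5962212,  227.1146504]), 'ee_rot': array([-1.79898533e+02, -3.36312087e-03,  2.52544415e+01]), 'force': array([-1.00680517,  0.38104746, -0.45911179]), 'torque': array([ 0.05590332, -0.00374296,  0.03395739]), 'gripper_force': 0.0, 'gripper_width': 91.20009874665222}
scene [175.67708741 857.15520218 741.20027958] [-124.43792322    0.76110967 -155.14627302] 459.2719047310304
carton [338. 253.] 0.95 [ 554. -122.    0.]
carton [365. 315.] 0.69 [402.  86.   0.]
carton_center [366. 303.] 0.69 [399.  95.  45.]
carton_center [338. 236.] 0.68 [ 560. -134.   45.]
corner_stop [267. 265.] 0.55 [707.   9.   0.]
home [288. 254.] 0.86 [667. -42.  15.]
bottle [238. 354.] 0.56 [609. 312.   0.]

[... 220 characters left out ...]
.69593248 -995.95801203  722.86269183] [-123.07817732    0.83364862  -16.82944184] 529.8452649424922
carton [242. 245.] 0.58 [409.  76.   0.]
carton [330. 284.] 0.55 [ 568. -132.    0.]
carton_center [332. 270.] 0.79 [ 568. -143.   45.]
carton_center [240. 226.] 0.77 [412.  92.  45.]
corner_stop [367. 237.] 0.66 [712.  17.   0.]
home [358. 248.] 0.94 [665. -42.  15.]
bottle [293. 187.] 0.96 [605. 329.   0.]
cup [388. 355.] 0.84 [ 604. -365.    0.]
cup [361. 246.] 0.39 [682. -18.   0.]
cup [297. 365.] 0.18 [ 437. -338.    0.]
timer [294. 365.] 0.93 [ 433. -336.    0.]
timer [358. 248.] 0.38 [673. -23.   0.]
paper_roll [333. 378.] 0.74 [ 490. -386.    0.]
vial [277. 182.] 0.91 [568. 370.   0.]
```

```bash
python3 - <<'E'
import cv2
a=cv2.imread("pics/scene1.png");cv2.imwrite("pics/a.png",cv2.resize(a[170:410,200:520],None,fx=2.5,fy=2.5,interpolation=2))
b=cv2.imread("pics/side1.png");cv2.imwrite("pics/b.png",cv2.resize(b[170:390,200:480],None,fx=2.7,fy=2.7,interpolation=2))
E
```

```text
(no output)
```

View pics/a.png

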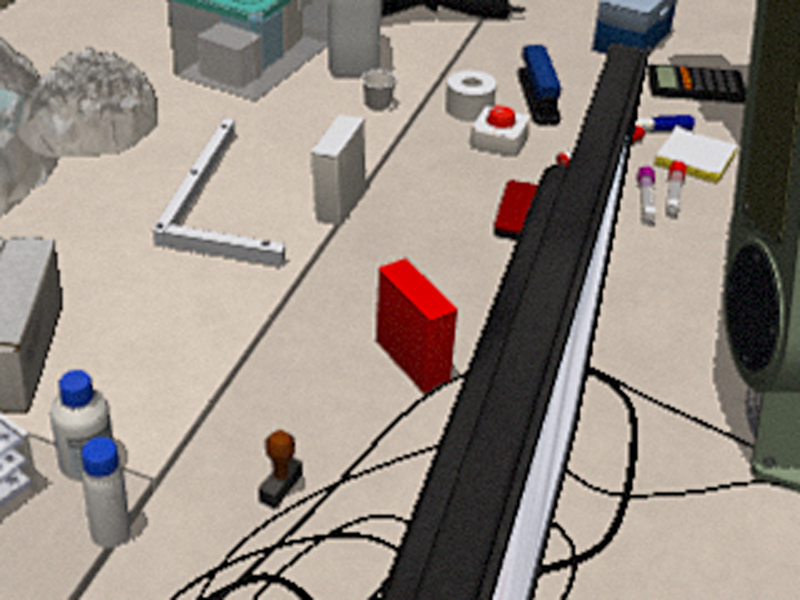

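View pics/b.png

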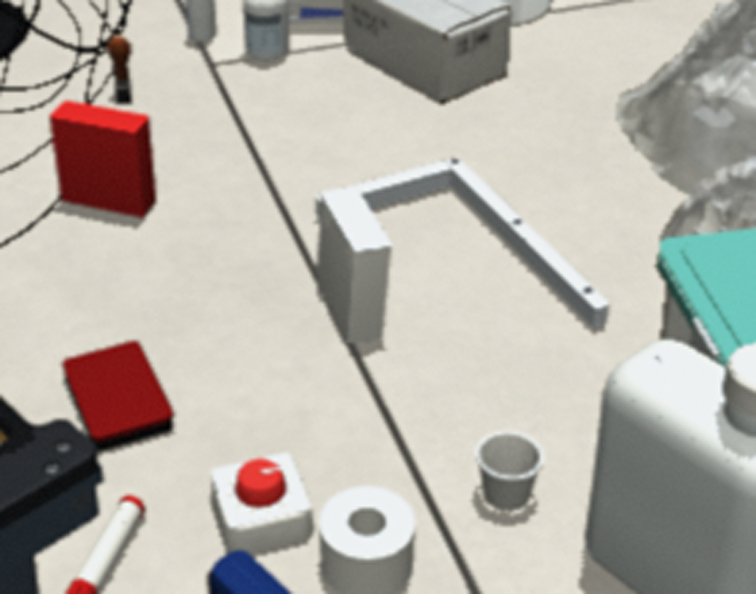

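The scene crop shows the white carton at about (336,238) full-frame px. The look-alikes are the red standing block at (367,300) and the red flat box at (407,253). By its description the white one is right. It stands in front of the stop, and the side view shows the same at about (332,268). Next I measure corners.

```bash
cat >> h.py <<'E'
def refine(p,pts,w=3):
    g=cv2.cvtColor(p["img"],cv2.COLOR_RGB2GRAY)
    c=np.array(pts,np.float32).reshape(-1,1,2)
    return cv2.cornerSubPix(g,c,(w,w),(-1,-1),(3,30,.01)).reshape(-1,2)
E
python3 - <<'E'
from h import *
for c,s,o,q,b in [("scene",2.5,(200,170),[(313,152),(342,117),(365,120),(338,158)],[(158,229),(285,245),(218,125),(235,125)]),
              ("side",2.7,(200,170),[(352,250),(390,243),(356,190),(320,197)],[(455,159),(607,298),(596,306)])]:
    p=viewer.grab_frame(c)
    for nm,l,z in (("top",q,90),("bar",b,22)):
        pts=np.array(l)/s+o; 
        r=refine(p,pts)
        for a,e in zip(pts,r): print(c,nm,np.round(a,1),np.round(e,1),np.round(atz(p,a,z)[:2]),np.round(atz(p,e,z)[:2]))
# level: fine crop for bar
p=viewer.grab_frame("scene");cv2.imwrite("pics/c.png",cv2.resize(p["img"][210:285,255:355,::-1],None,fx=8,fy=8,interpolation=2))
E
```

```text
scene top [325.2 230.8] [324.3 230.1] [576. -82.] [579. -85.]
scene top [336.8 216.8] [335.5 215.4] [ 575. -161.] [ 581. -167.]
scene top [346. 218.] [346. 218.] [ 549. -165.] [ 549. -165.]
scene top [335.2 233.2] [334.  232.3] [547. -82.] [552. -85.]
scene bar [263.2 261.6] [264.5 260.5] [708.  25.] [707.  19.]
scene bar [314. 268.] [313.3 269.5] [573.  -4.] [572.   2.]
scene bar [287.2 220. ] [287.2 220. ] [ 747. -190.] [ 747. -190.]
scene bar [294. 220.] [292.5 219.4] [ 728. -198.] [ 733. -200.]
side top [330.4 262.6] [331.  262.8] [ 554. -175.] [ 555. -176.]
side top [344.4 260. ] [344.  260.6] [ 584. -175.] [ 583. -177.]
side top [331.9 240.4] [333.4 241.5] [582. -99.] [ 584. -104.]
side top [318.5 243. ] [318.5 242.8] [ 552. -100.] [552. -99.]
side bar [368.5 228.9] [366.9 231.9] [715.  17.] [707.   6.]
side bar [424.8 280.4] [424.7 282.7] [ 754. -209.] [ 750. -216.]
side bar [420.7 283.3] [420.2 284. ] [ 741. -215.] [ 739. -217.]
```

View pics/c.png

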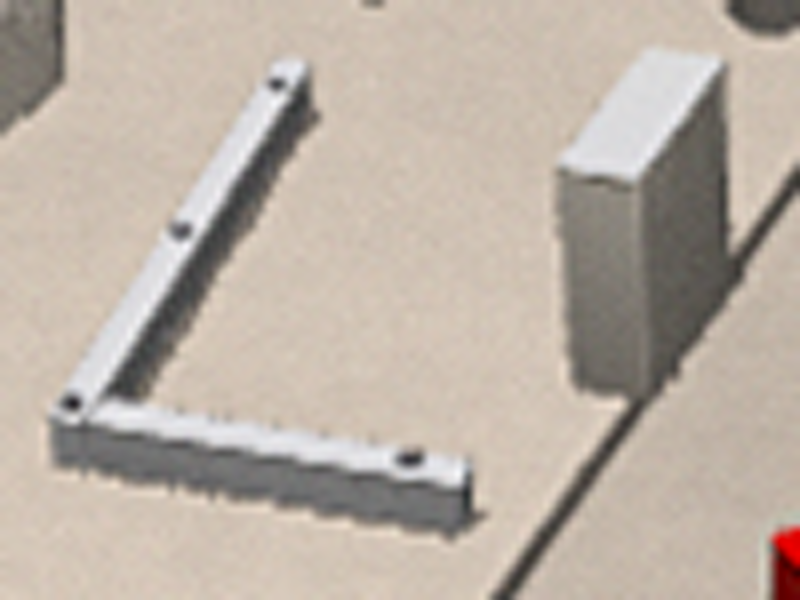

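The crop clearly shows the white carton, with its top at about (325–346, 216–233), and the L stop, with its inner corner at about (268,259).

```bash
python3 - <<'E'
from h import *
p=viewer.grab_frame("scene")
for n,l,z in [("quad",[(558,160),(648,48),(727,62),(640,182)],90),("backbar inner,outer",[(103,395),(312,70),(52,410),(275,62)],22),("left inner, outer",[(103,395),(470,458),(52,420),(468,488)],22),("left foot",[(55,465),(468,528)],0)]:
    print(n,[tuple(np.round(atz(p,np.array(a)/8+(255,210),z)[:2])) for a in l])
w=viewer.grab_frame("wrist"); s=sensors.state()
M=R.from_euler('xyz',s["ee_rot"],degrees=True).as_matrix()
print(w["position"],w["attitude"],w["fx"],M.T@(np.array(w["position"])-s["ee_pos"]))
E
```

```text
quad [(np.float64(578.0), np.float64(-85.0)), (np.float64(578.0), np.float64(-164.0)), (np.float64(550.0), np.float64(-166.0)), (np.float64(548.0), np.float64(-84.0))]
backbar inner,outer [(np.float64(701.0), np.float64(11.0)), (np.float64(731.0), np.float64(-205.0)), (np.float64(713.0), np.float64(25.0)), (np.float64(747.0), np.float64(-204.0))]
left inner, outer [(np.float64(701.0), np.float64(11.0)), (np.float64(575.0), np.float64(-7.0)), (np.float64(710.0), np.float64(30.0)), (np.float64(569.0), np.float64(8.0))]
left foot [(np.float64(713.0), np.float64(26.0)), (np.float64(572.0), np.float64(1.0))]
[ 314.13965345 -488.05019803  384.47684997] [ 1.64250495e+02  9.27726714e-02 -6.47407725e+01] 335.2390422112774 [  75.88788263    0.44492661 -156.4879047 ]
```

Call:
step_arm --plan '[0,0,0,0,0,0.11,0,0,0,0,0,0.11,0,0,0,0,0,0.11,0,0,0,0,0,0.11,2,-3.2,0,0,0,0]' --hand 4.0

```text
time_s: 1.77
ee_pos: [263.6, -492.1, 227.6]
ee_rot: [179.8, 0.1, -0.4]
force: [1.2, 0.1, 0.4]
gripper_width: 60.9
gripper_force: 0.0
```

Call:
step_arm --plan '[2,-3.2,0,0,0,0,2,-3.2,0,0,0,0,2,-3.2,0,0,0,0,2,-3.2,0,0,0,0,2,-3.2,0,0,0,0]'

```text
time_s: 2.18
ee_pos: [365.8, -326.4, 228.1]
ee_rot: [180.0, -0.0, 0.0]
force: [0.7, 0.0, -0.5]
gripper_width: 40.2
gripper_force: 0.0
```

Call:
step_arm --plan '[2,-3.2,0,0,0,0,2,-3.2,0,0,0,0,2,-3.2,0,0,0,0,1,-3.2,0,0,0,0,0,-3.2,0,0,0,0]'

```text
time_s: 2.6
ee_pos: [437.0, -166.3, 228.0]
ee_rot: [180.0, -0.1, 0.1]
force: [-0.0, -0.9, 0.6]
gripper_width: 39.9
gripper_force: 0.0
```

Call:
step_arm --plan '[0,-2,0,0,0,0,0,0,0,0,0,0]'

```text
time_s: 2.77
ee_pos: [434.7, -144.6, 228.0]
ee_rot: [-179.9, 0.0, 0.3]
force: [-1.1, 0.1, -0.9]
gripper_width: 40.3
gripper_force: 0.0
```

```bash
python3 - <<'E'
from h import *
w=viewer.grab_frame("wrist"); save(w,"w1.png"); s=sensors.state()
print(s["ee_pos"],s["ee_rot"],w["position"],w["attitude"])
for n,z in [("carton",0),("carton_center",45),("corner_stop",0),("home",15)]:
    for r in viewer.pinpoint(n,w)[:2]: print(n,np.round(r["location"]),round(r["score"],2),np.round(atz(w,r["location"],z)))
E
```

```text
[ 435.02408356 -146.52276746  228.14824911] [ 1.79980603e+02 -1.48652104e-02  2.38475925e-01] [ 510.91395587 -145.14071474  384.50447847] [ 1.64192498e+02  1.63690288e-01 -8.97191240e+01]
carton [134. 240.] 0.75 [401.  80.   0.]
```

View pics/w1.png

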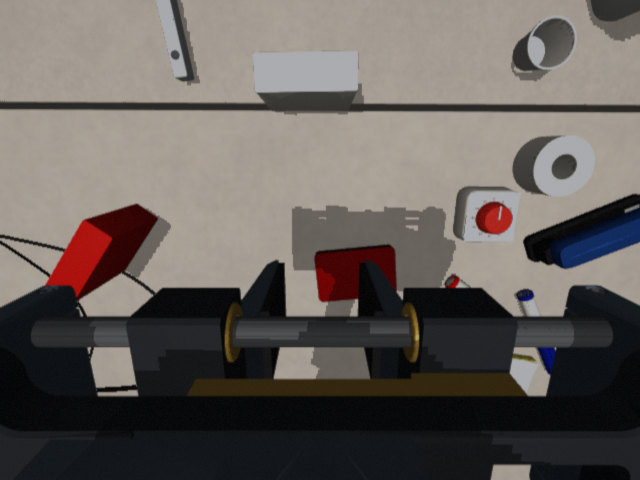

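The wrist view shows the carton's top at (254–358, 52–93) and the near end of the left bar at (180,78). The red flat box lies near (355,272), below the present TCP.

```bash
python3 - <<'E'
from h import *
w=viewer.grab_frame("wrist")
for px,z in [((254,52),90),((358,52),90),((254,93),90),((358,94),90),((267,109),0),((356,109),0),((176,78),22),((195,78),22),((190,80),22),((316,252),15),((394,245),15)]: print(px,np.round(atz(w,px,z)))
E
```

```text
(254, 52) [582. -96.  90.]
(358, 52) [ 582. -178.   90.]
(254, 93) [552. -95.  90.]
(358, 94) [ 551. -179.   90.]
(267, 109) [549. -91.   0.]
(356, 109) [ 549. -186.    0.]
(176, 78) [575.  -5.  22.]
(195, 78) [575. -24.  22.]
(190, 80) [574. -19.  22.]
(316, 252) [ 392. -143.   15.]
(394, 245) [ 401. -233.   15.]
```

Call:
step_arm --plan '[3.5,0,0,0,0,0,3.5,-0.9,0,0,0,0,0,0,4,0,0,0,0,0,4,0,0,0,0,0,4,0,0,0]'

```text
time_s: 3.48
ee_pos: [506.0, -140.0, 106.8]
ee_rot: [179.9, -0.1, -0.0]
force: [0.2, -0.5, -0.2]
gripper_width: 40.1
gripper_force: 0.0
```

Call:
step_arm --plan '[0,0,2,0,0,0,1,0,0,0,0,0,1,0,0,0,0,0,0.6,0,0,0,0,0,0.6,0,0,0,0,0]'

```text
time_s: 3.9
ee_pos: [539.9, -139.7, 90.2]
ee_rot: [179.9, -0.3, 0.0]
force: [-0.6, -0.2, 0.7]
gripper_width: 40.0
gripper_force: 0.1
```

Call:
step_arm --plan '[0.6,0,0,0,0,0,0.6,0,0,0,0,0,0.6,0,0,0,0,0,0.6,0,0,0,0,0,0.6,0,0,0,0,0]'

```text
time_s: 4.32
ee_pos: [567.7, -138.8, 88.2]
ee_rot: [180.0, -0.0, 0.1]
force: [-0.3, 0.2, 0.2]
gripper_width: 40.1
gripper_force: 0.0
```

Call:
step_arm --plan '[0.6,0,0,0,0,0,0.4,0,0,0,0,0,0,0,0,0,0,0,0,0,0,0,0,0,0,0,0,0,0,0]'

```text
time_s: 4.73
ee_pos: [576.7, -138.7, 87.8]
ee_rot: [-180.0, 0.0, 0.0]
force: [-0.3, 0.4, 0.3]
gripper_width: 39.9
gripper_force: 0.0
```

Call:
step_arm --plan '[-3,0,-3,0,0,0,-3,0,-3,0,0,0,-3,0,-3,0,0,0,-3,0,-2,0,0,0,0,0,0,0,0,0]'

```text
time_s: 5.15
ee_pos: [455.4, -139.0, 200.4]
ee_rot: [179.9, -0.2, -0.0]
force: [-0.5, 1.0, 0.5]
gripper_width: 39.8
gripper_force: 0.0
```

```bash
python3 - <<'E'
from h import *
w=viewer.grab_frame("wrist"); save(w,"w2.png"); print(sensors.state()["ee_pos"])
for n,z in [("carton",30),("carton_center",15),("corner_stop",0),("home",15)]:
    for r in viewer.pinpoint(n,w)[:2]: print(n,np.round(r["location"]),round(r["score"],2),np.round(atz(w,r["location"],z)))
E
```

```text
[ 457.3607615  -139.08046141  198.81262353]
carton [313.  96.] 0.93 [ 575. -132.   30.]
carton [126. 266.] 0.62 [412.  63.  30.]
carton_center [ 98. 279.] 0.96 [391. 105.  15.]
carton_center [311.  42.] 0.89 [ 622. -130.   15.]
```

View pics/w2.png

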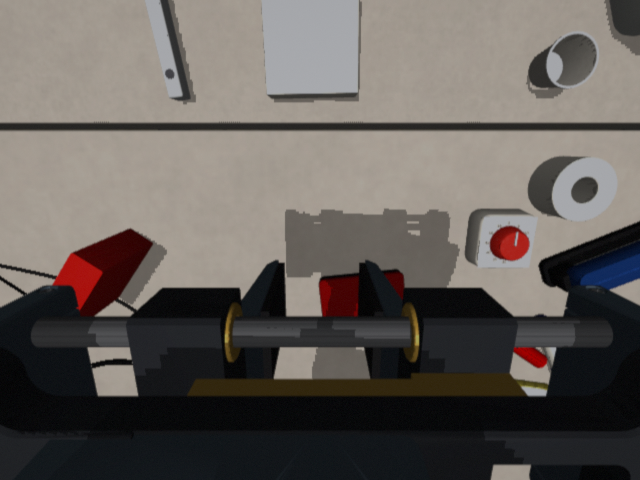

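The wrist view shows the carton lying flat, its near edge at (266–358, 95). The left bar's near end is at (180,98).

Call:
step_arm --plan '[3.3,1.5,0,0,0,0,3.3,1.5,0,0,0,0,3.3,1.5,0,0,0,0,3.3,1.5,0,0,0,-0.07,3.3,1.6,0,0,0,-0.07]' --hand 0

```text
time_s: 5.82
ee_pos: [626.5, -213.0, 194.1]
ee_rot: [-179.9, 0.1, 8.3]
force: [-0.2, 0.2, 1.3]
gripper_width: 9.7
gripper_force: 0.0
```

Call:
step_arm --plan '[0,0,0,0,0,0,0,0,0,0,0,0]'

```text
time_s: 5.98
ee_pos: [626.1, -212.6, 192.9]
ee_rot: [-179.9, 0.2, 8.1]
force: [-0.5, 0.6, -0.6]
gripper_width: 0.5
gripper_force: 0.0
```

```bash
python3 - <<'E'
from h import *
w=viewer.grab_frame("wrist"); save(w,"w3.png"); print(sensors.state()["ee_pos"],sensors.state()["ee_rot"])
for n,z in [("carton",30),("carton_center",15),("corner_stop",0),("home",15)]:
    for r in viewer.pinpoint(n,w)[:2]: print(n,np.round(r["location"]),round(r["score"],2),np.round(atz(w,r["location"],z)))
E
```

```text
[ 624.80255021 -212.09732184  193.65043143] [-179.88255258    0.22384299    8.05560117]
carton [240. 251.] 0.76 [ 588. -136.   30.]
corner_stop [110. 108.] 0.83 [706.   7.   0.]
home [107. 107.] 0.69 [706.   1.  15.]
home [238. 254.] 0.67 [ 580. -130.   15.]
```

View pics/w3.png

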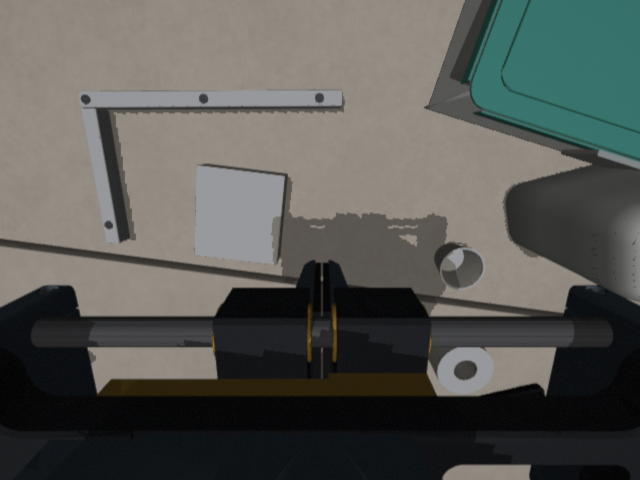

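The wrist view shows the back bar's inner edge level at row ~108 from (100) to (343), so yaw 8° is confirmed. The carton's corners are (197,165), (287,175), (276,264) and (194,254), and a canister's left side is at about (510,215).

```bash
python3 - <<'E'
from h import *
w=viewer.grab_frame("wrist")
for n,px,z in [("inner",(104,109),22),("bar R",(343,107),22),("left inner near",(118,241),22),("cFL",(197,165),30),("cFR",(287,175),30),("cNR",(276,264),30),("cNL",(194,254),30),("jug",(510,190),0),("jug",(520,235),0),("cup",(440,265),0),("teal",(427,107),0)]: print(n,px,np.round(atz(w,px,z)))
E
```

```text
inner (104, 109) [703.   2.  22.]
bar R (343, 107) [ 735. -216.   22.]
left inner near (118, 241) [576.  -8.  22.]
cFL (197, 165) [665. -88.  30.]
cFR (287, 175) [ 668. -173.   30.]
cNR (276, 264) [ 577. -172.   30.]
cNL (194, 254) [576. -88.  30.]
jug (510, 190) [ 682. -403.    0.]
jug (520, 235) [ 636. -428.    0.]
cup (440, 265) [ 590. -350.    0.]
teal (427, 107) [ 749. -299.    0.]
```

Call:
step_arm --plan '[0.7,0,4,0,0,0,0,0,4,0,0,0,0,0,4,0,0,0,0,0,3.5,0,0,0,0,0,1.6,0,0,0]'

```text
time_s: 6.7
ee_pos: [628.2, -210.1, 21.0]
ee_rot: [-179.8, 0.4, 8.1]
force: [-1.0, -0.6, -0.3]
gripper_width: 0.6
gripper_force: 0.0
```

Call:
step_arm --plan '[0,-1,0,0,0,0,0,-1,0,0,0,0,0,-1,0,0,0,0,0,-1,0,0,0,0,0,-1,0,0,0,0]'

```text
time_s: 7.12
ee_pos: [625.9, -161.0, 27.7]
ee_rot: [179.9, -0.2, 8.1]
force: [0.8, -1.1, 1.7]
gripper_width: 0.4
gripper_force: 1.2
```

Call:
step_arm --plan '[0,-1,0,0,0,0,0,-1,0,0,0,0,0,-1,0,0,0,0,0,-0.6,0,0,0,0,0,-0.4,0,0,0,0]'

```text
time_s: 7.53
ee_pos: [618.9, -121.3, 25.5]
ee_rot: [180.0, -0.0, 8.1]
force: [1.1, -2.7, 2.0]
gripper_width: 0.5
gripper_force: 1.2
```

```bash
cat >> h.py <<'E'
def own(P,c=(703,2),a=8.2):
    a=np.radians(a);d=np.array(P)[:2]-c; return np.round([d[0]*np.cos(a)+d[1]*np.sin(a),-d[0]*np.sin(a)+d[1]*np.cos(a)],1)
E
python3 - <<'E'
from h import *
w=viewer.grab_frame("wrist"); save(w,"w4.png"); s=sensors.state(); print(s["ee_pos"],own(s["ee_pos"]),s["force"])
E
```

```text
[ 618.72583165 -120.88027908   25.32848045] [-100.9 -109.6] [ 0.15110424  0.6741659  -0.70084074]
```

View pics/w4.png

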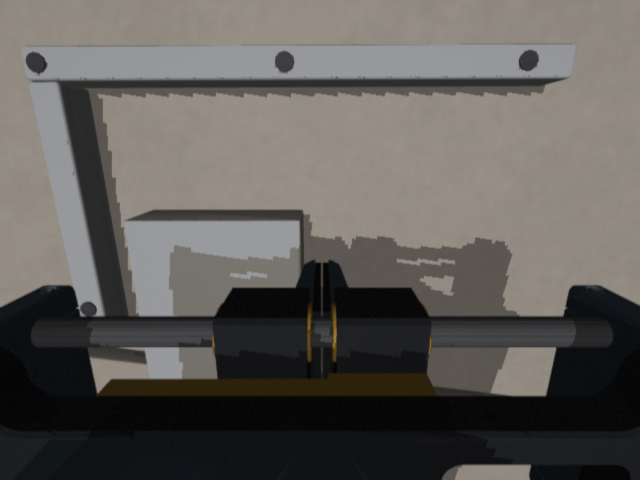

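The carton is now square to the stop, with its far edge at row ~218 and a small gap to the left bar.

Call:
step_arm --plan '[0,-0.4,0,0,0,0,0,-0.4,0,0,0,0,0,-0.3,0,0,0,0,0,0,0,0,0,0]'

```text
time_s: 7.92
ee_pos: [617.3, -110.9, 25.2]
ee_rot: [-180.0, 0.0, 8.1]
force: [0.8, -0.2, 0.5]
gripper_width: 0.6
gripper_force: 0.0
```

```bash
python3 - <<'E'
from h import *
w=viewer.grab_frame("wrist"); s=sensors.state(); print(s["ee_pos"],own(s["ee_pos"]),s["force"])
cv2.imwrite("pics/w5.png",cv2.resize(w["img"][60:360,0:340,::-1],None,fx=2,fy=2))
E
```

```text
[ 617.16825391 -110.93428386   25.02925126] [-101.1  -99.5] [ 0.58434935  0.01548174 -0.47192766]
```

View pics/w5.png

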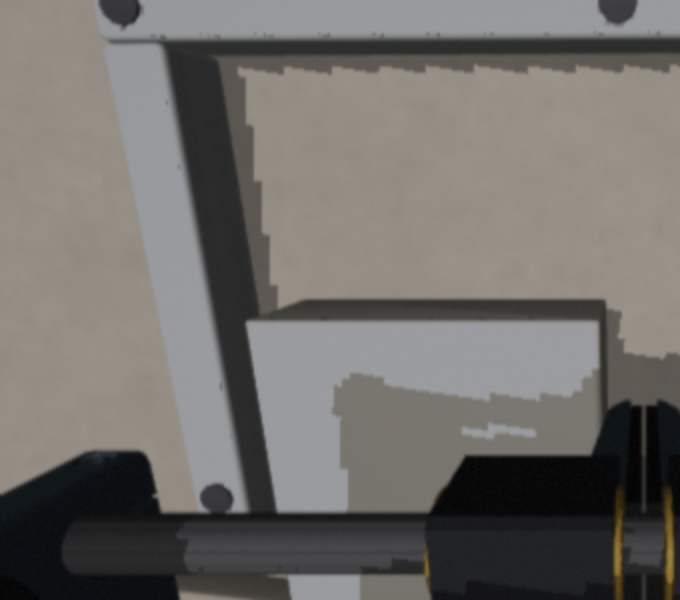

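Call:
step_arm --plan '[0,2,0,0,0,0,-1,0.5,-4,0,0,0,-3.5,-2,-1,0,0,0,-3.5,-3,0,0,0,0,-1,-3.2,0,0,0,0]' --hand 4

```text
time_s: 8.38
ee_pos: [519.5, -70.4, 75.3]
ee_rot: [-179.9, 0.2, 7.8]
force: [-0.8, 0.8, -0.7]
gripper_width: 30.5
gripper_force: 0.0
```

Call:
step_arm --plan '[0,0,0,0,0,0,0,0,3,0,0,0,0,0,2.2,0,0,0,1,0,0,0,0,0,1,0,0,0,0,0]'

```text
time_s: 8.8
ee_pos: [544.0, -67.1, 22.5]
ee_rot: [-179.9, 0.1, 8.0]
force: [0.4, -0.2, 0.9]
gripper_width: 39.8
gripper_force: 0.0
```

Call:
step_arm --plan '[0.8,0,0,0,0,0,0.8,0,0,0,0,0,0.8,0,0,0,0,0,0.8,0,0,0,0,0,0.8,0,0,0,0,0]'

```text
time_s: 9.22
ee_pos: [584.5, -61.5, 24.0]
ee_rot: [180.0, -0.0, 8.1]
force: [-1.7, -0.3, 1.0]
gripper_width: 40.4
gripper_force: 0.9
```

```bash
python3 - <<'E'
from h import *
w=viewer.grab_frame("wrist"); s=sensors.state(); print(s["ee_pos"],own(s["ee_pos"]),s["ee_rot"],s["force"])
cv2.imwrite("pics/w6.png",w["img"][:400,:,::-1])
E
```

```text
[586.57021371 -61.43528656  24.01003171] [-124.3  -46.2] [179.95317511  -0.21016752   8.07144049] [0.59256264 0.61908655 0.3633705 ]
```

View pics/w6.png

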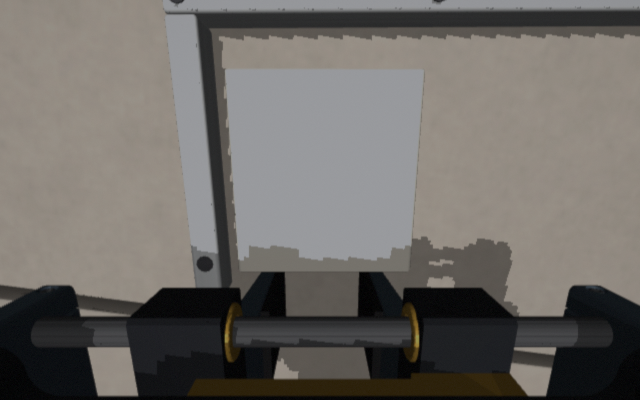

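The view shows the carton pushed square, its far edge (row 70) still short of the back bar.

Call:
step_arm --plan '[0.6,0,0,0,0,0,0.5,0,0,0,0,0,0.4,0,0,0,0,0,0.2,0,0,0,0,0,0,0,0,0,0,0]'

```text
time_s: 9.68
ee_pos: [601.1, -59.1, 23.3]
ee_rot: [180.0, -0.1, 8.1]
force: [0.8, 0.1, -0.0]
gripper_width: 40.1
gripper_force: 0.0
```

Call:
step_arm --plan '[0.2,0,0,0,0,0,0,0,0,0,0,0]'

```text
time_s: 9.85
ee_pos: [602.5, -58.9, 23.3]
ee_rot: [180.0, -0.0, 8.1]
force: [-0.5, 0.9, -0.6]
gripper_width: 40.3
gripper_force: 0.2
```

Call:
step_arm --plan '[0.2,0,0,0,0,0,0,0,0,0,0,0]'

```text
time_s: 10.02
ee_pos: [604.6, -58.6, 23.3]
ee_rot: [180.0, -0.0, 8.1]
force: [-0.7, 0.7, 0.1]
gripper_width: 39.7
gripper_force: 0.2
```

Call:
step_arm --plan '[0.2,0,0,0,0,0,0,0,0,0,0,0]'

```text
time_s: 10.18
ee_pos: [606.5, -58.4, 23.3]
ee_rot: [180.0, -0.0, 8.1]
force: [-0.9, -0.7, 0.2]
gripper_width: 39.9
gripper_force: 0.3
```

Call:
step_arm --plan '[0.2,0,0,0,0,0,0,0,0,0,0,0]'

```text
time_s: 10.35
ee_pos: [606.6, -58.3, 23.3]
ee_rot: [-180.0, 0.2, 8.1]
force: [-5.6, -1.7, 4.4]
gripper_width: 40.4
gripper_force: 2.6
```

```bash
python3 - <<'E'
from h import *
w=viewer.grab_frame("wrist"); s=sensors.state(); print(s["ee_pos"],own(s["ee_pos"]),s["ee_rot"],s["force"])
cv2.imwrite("pics/w7.png",cv2.resize(w["img"][:300,140:500,::-1],None,fx=2,fy=2))
E
```

```text
[606.58887358 -58.33256818  23.26678855] [-104.  -46.] [-179.98971423    0.22686675    8.08513145] [-4.48544152 -1.34703807  3.91200517]
```

View pics/w7.png

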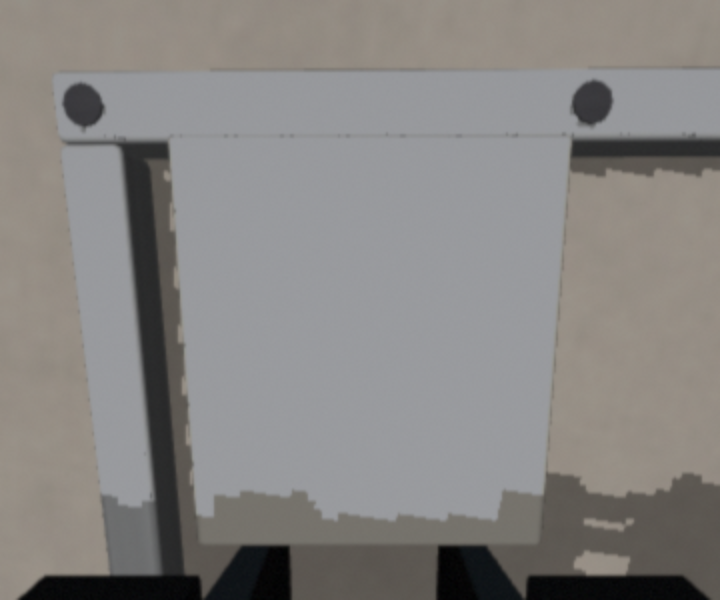

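The back bar is touched (about 6 N, no gap at row 137). A gap of about 9 mm to the left bar remains, so next I push left from the right side.

Call:
step_arm --plan '[-2,0,0,0,0,0,0,0,-4,0,0,0,0,3.5,-1,0,0,0,2,3,0,0,0,0,3.4,2,0,0,0,0]' --hand 0

```text
time_s: 10.82
ee_pos: [653.4, -140.0, 75.4]
ee_rot: [179.9, -0.1, 8.0]
force: [1.3, 0.3, -0.0]
gripper_width: 9.6
gripper_force: 0.0
```

Call:
step_arm --plan '[2,0,0,0,0,0,0,0,0,0,0,0,0,0,0,0,0,0,0,0,3,0,0,0,0,0,2,0,0,0]'

```text
time_s: 11.23
ee_pos: [673.0, -134.2, 22.9]
ee_rot: [180.0, -0.0, 8.1]
force: [-0.9, -0.0, -1.0]
gripper_width: 0.3
gripper_force: 0.0
```

Call:
step_arm --plan '[0,-0.8,0,0,0,0,0,-0.8,0,0,0,0,0,-0.6,0,0,0,0,0,-0.5,0,0,0,0,0,0,0,0,0,0]'

```text
time_s: 11.65
ee_pos: [670.5, -106.5, 25.1]
ee_rot: [180.0, -0.1, 8.2]
force: [0.2, 0.3, 0.9]
gripper_width: 0.6
gripper_force: 0.0
```

Call:
step_arm --plan '[0,-0.2,0,0,0,0,0,-0.2,0,0,0,0,0,0,0,0,0,0]'

```text
time_s: 11.9
ee_pos: [669.6, -103.9, 23.9]
ee_rot: [180.0, -0.1, 8.1]
force: [-0.1, 0.5, -0.2]
gripper_width: 0.6
gripper_force: 0.0
```

```bash
python3 - <<'E'
from h import *
s=sensors.state(); print(s["ee_pos"],own(s["ee_pos"]),s["force"])
E
```

```text
[ 669.62568566 -103.85437786   23.91276916] [ -48.1 -100. ] [-0.12336864  0.52858948 -0.20974772]
```

Step until the force rises.

Call:
step_arm --plan '[0,-0.2,0,0,0,0,0,-0.2,0,0,0,0,0,0,0,0,0,0]'

```text
time_s: 12.15
ee_pos: [669.0, -100.4, 23.8]
ee_rot: [179.9, -0.0, 8.1]
force: [0.7, -2.5, 2.0]
gripper_width: 0.9
gripper_force: 1.1
```

Call:
step_arm --plan '[0,-0.2,0,0,0,0,0,0,0,0,0,0]'

```text
time_s: 12.32
ee_pos: [668.7, -98.3, 23.7]
ee_rot: [180.0, -0.0, 8.1]
force: [-0.2, -3.8, 2.8]
gripper_width: 0.4
gripper_force: 1.5
```

Call:
step_arm --plan '[0,-0.2,0,0,0,0,0,0,0,0,0,0]'

```text
time_s: 12.48
ee_pos: [668.3, -95.9, 23.5]
ee_rot: [180.0, -0.0, 8.1]
force: [0.8, -2.0, 2.6]
gripper_width: 0.2
gripper_force: 1.5
```

```bash
python3 - <<'E'
from h import *
w=viewer.grab_frame("side"); s=sensors.state(); print(s["ee_pos"],own(s["ee_pos"]),s["ee_rot"],s["force"])
E
```

```text
[668.36384356 -95.94437679  23.43167458] [-48.3 -92. ] [ 1.79995685e+02 -2.53924214e-02  8.06444305e+00] [-0.00480065 -2.99379459  2.47374107]
```

Call:
step_arm --plan '[0,-0.2,0,0,0,0,0,0,0,0,0,0]'

```text
time_s: 12.7
ee_pos: [667.9, -93.7, 23.3]
ee_rot: [-180.0, -0.0, 8.1]
force: [0.4, -2.9, 2.2]
gripper_width: 0.6
gripper_force: 1.3
```

Call:
step_arm --plan '[0,-0.2,0,0,0,0,0,0,0,0,0,0]'

```text
time_s: 12.87
ee_pos: [668.1, -92.7, 23.3]
ee_rot: [179.9, -0.1, 8.1]
force: [0.7, -4.8, 1.3]
gripper_width: 0.7
gripper_force: 2.7
```

Call:
step_arm --plan '[0,-0.1,0,0,0,0,0,0,0,0,0,0]'

```text
time_s: 13.03
ee_pos: [668.2, -92.6, 23.4]
ee_rot: [179.8, -0.1, 8.1]
force: [1.2, -7.8, 1.1]
gripper_width: 0.5
gripper_force: 3.9
```

```bash
python3 - <<'E'
from h import *
w=viewer.grab_frame("wrist"); s=sensors.state(); print(s["ee_pos"],own(s["ee_pos"]),s["ee_rot"],s["force"])
E
```

```text
[668.17933942 -92.57761716  23.35962247] [-48.  -88.6] [ 1.79823907e+02 -7.09355524e-02  8.12491513e+00] [ 1.90690725 -7.1345411   0.98041339]
```

The force is rising and motion has stopped, so the left bar is touched. Now I retract and check from above.

Call:
step_arm --plan '[0,2,0,0,0,0,0,1,-3,0,0,0,0,0,-4,0,0,0,-3,-2,-2,0,0,0,-3.5,-2,0,0,0,0]'

```text
time_s: 13.5
ee_pos: [605.9, -90.2, 117.7]
ee_rot: [179.9, -0.6, 8.0]
force: [-0.3, 0.6, 0.1]
gripper_width: 0.6
gripper_force: 0.0
```

Call:
step_arm --plan '[-3,-2,0,0,0,0,0,0,0,0,0,0,0,0,0,0,0,0]'

```text
time_s: 13.75
ee_pos: [566.8, -73.0, 113.0]
ee_rot: [-179.9, 0.1, 8.1]
force: [0.6, 0.7, 0.5]
gripper_width: 0.5
gripper_force: 0.0
```

```bash
python3 - <<'E'
from h import *
w=viewer.grab_frame("wrist"); s=sensors.state(); print(s["ee_pos"])
cv2.imwrite("pics/w8.png",cv2.resize(w["img"][:300,140:500,::-1],None,fx=2,fy=2))
E
```

```text
[568.95243258 -73.76793215 113.3251343 ]
```

View pics/w8.png

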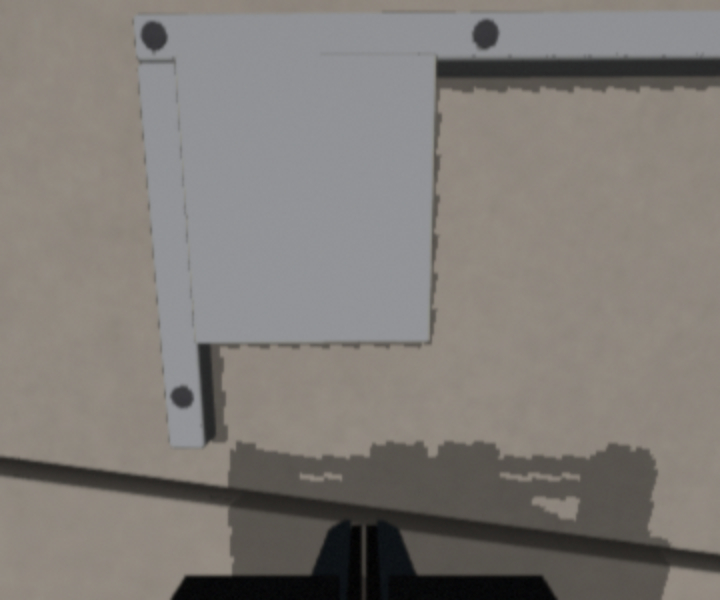

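The carton lies flat, square and tight against both bars: there is no gap along the back bar (row ~55) or the left bar (column ~185). I hand it in.

```bash
python3 -c "
from workcell import env; print(env.job_done())"
```

```text
the job is handed in; nothing more can be done
None
```

The white carton was tipped flat, pushed square into the corner stop against both the back bar and the left bar, and handed in at about 14 s; the last wrist view showed no gap at either bar, and the hand-in returned no verdict.

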